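# Switch on the power block under the desk riser's sliding cover

### The arm

A 7-joint arm with a two-finger parallel gripper is mounted at the origin on the work surface. World frame = base frame: x ahead of the robot, y to its left, z up, the work surface at z = 0. Lengths are in m, angles in rad, forces in N, time in s.
With the tool pointing down it reaches from about 0.4 to 0.85 m from the base axis. Payload 10.4 kg.
Tool frame: the origin (TCP) lies at the very end of the fingers, on their centre line; the grasp point (between the pads) lies 19 mm behind it; z points along the fingers, y is the line along which they close (so a half turn about z gives the same grasp; the last joint's range is limited). The gripper opens to 87 mm and grips with 3 to 60 N. Pads are 19 mm wide; open, the fingers measure 117 mm over their backs; the gripper's body (75 mm by 190 mm) begins 51 mm behind the grasp point.
Start: joints at [-1.339, 0.332, -0.065, 1.46, 0.022, 1.35, -0.088], TCP at [0.158, 0.605, 0.223] pointing down, gripper open.
Joint ranges: [-2.6, 2.6], [-0.5, 2.12], [-1.47, 1.34], [0.16, 2.42], [-1.27, 4.41], [0.06, 2.06], [-2.6, 2.6]. Speed limits (rad/s): [2.22, 2.22, 2.79, 2.79, 3.14, 3.14, 3.14].

### API

Orientations are given as a unit quaternion [w, x, y, z].
In Python, from cell import manip, effector, inverse_kinematics, sensors, snapshot, calibration gives the robot as it stands. Calls block until the motion is done:
- manip.movep(position, orientation): joint-space move of the TCP to a pose.
- manip.move_straight(position, ori=None, v=0.15, f_stop=None): straight line of the TCP; ori=None keeps the orientation; v is the mean speed in m/s. With f_stop (N) it stops when the force on the tool has changed by that much, and returns True; else False.
- manip.goto_joints(angles): joint-space move.
- effector.command_gripper(opening, squeeze=None): finger opening in m; squeeze is the grip in N (None keeps the last); returns when the fingers have stopped.
- manip.hold(seconds).
- inverse_kinematics(position, orientation): joint angles nearest the present ones, or None.
- sensors.sense(): the state.
- snapshot(name): name is "scene" or "top" or "wrist"; returns (picture, depth): 480x640x3 uint8, red, green, blue; 480x640 float32, m along the optical axis (not along the pixel's ray), 0 where there is no reading.
- calibration(name): a dict with "intrinsics" (3x3 intrinsics, pixels), "pose" (4x4, takes a point from camera to world coordinates); the wrist camera has in their place "mount" (4x4, takes a point from camera to tool coordinates, whose origin is the TCP and whose axes are the flange's). Camera axes: x right, y down, z forward; pixel columns grow to the right and rows downward; lengths in m; the calibration is good to about 2 mm. A picture is of the moment at which its call begins: read the wrist's pose just before it. calibration takes no time and is no camera call.
A pose or a line that the arm cannot do raises manip.MotionError and nothing moves.
- manip.job_done(): hands the job in; it is judged then, once.
The state is a dict: "clock": time; "joint_positions": joint angles; "dq": joint speeds; "tau": joint torques, N m; "ee_pos": TCP position; "orientation": TCP orientation; "contact_force": force on the tool from outside, world axes, zero at the start; "moment": the same for the moment, N m; "gripper_width": finger opening in m; "gripper_force": force on a finger pad.
Only numpy, scipy, OpenCV 4.12 (cv2) and the standard library are available. Lean on these libraries where they do the work, as an engineer would, in place of code of your own. Each camera call takes 0.05 s, during which the arm holds its last target. There are 200 camera calls.

### The job

Push the round speaker out of the cover's path, straight back onto the rear half of the wooden riser, without ramming it with the cover. Then slide the cover fully open, tip the broad rocker switch underneath to on by pressing its raised far end down, and slide the cover fully shut again. Leave the slim switch off, the speaker standing on the rear half, and the stapler, mouse and pen pot where they are.

Things in the scene. Friction and masses are not known exactly. Their poses are not given: they have to be found in the camera images.
- riser: Fixed light-wood desk riser, 240 mm deep (x, away from the robot) x 350 mm wide (y, left) x 60 mm high, at varying place and yaw; origin at the centre of its underside. Front half (x -120 to 0): at the right a well (x -112 to 0, y -165 to -35, floor z = 10) hidden by the cover; left of it bare deck, the cover's lane. Rear half (x 0 to 110): bare deck, same height.
- deck_middle (a point): Centre of the riser's flat top, on the middle line between lane and rear half, z = 60 mm. Lips 14 mm high stand along the rear edge (inner face 110 mm behind this point) and the left edge (inner face 165 mm to its left), so a thing in the lane blocks the cover; no lip at the front or between lane and rear half.
- cover (a joint): Sliding cover, m: 0 = shut over the well, 0.13 = fully open (it slides to the riser's +y, over the lane's deck). Light-wood board 116 mm (x) x 140 mm (y), its top 9 mm above the riser's top (z = 69 mm). Moves with about 2 N and stays where it is left.
- cover_handle (a point): Middle of the top edge of the cover's upright handle bar, which moves with the cover: the bar is 80 mm long along the riser's x, 14 mm thick along its y, and rises 28 mm above the board. It stands at the centre of the board, at riser x = -60 mm, y = -100 mm when shut, +30 mm when open; its top is at z = 97 mm.
- speaker: Squat round grey fabric desk speaker, 90 mm diameter (too wide for the gripper), 55 mm high, about 0.45 kg, loose; origin at the centre of its underside. It starts standing on the lane's deck, left of the cover.
- broad_rocker (a joint): The broad rocker switch in the well, rad: 0 = off (far end, riser +x, raised), 0.4 = on (far end fully down). White plastic paddle 64 mm long (along the riser's x) x 40 mm wide, 10 mm thick; about 3 N on its far end moves it, and it stays where it is left.
- broad_rocker_pivot (a point): Hinge axis and centre of the broad rocker, at z = 30 mm, axis along the riser's y. The paddle tilts 0.2 rad either way: the top of the paddle 24 mm to the far side (+x) of this point is at about z = 40 mm when off and z = 30 mm when on. The broad switch may be the left or the right one of the two.
- slim_rocker (a joint): The slim rocker switch next to it, rad: 0 = off, 0.4 = on. Same length, only 16 mm wide. Leave it off.
- slim_rocker_pivot (a point): Hinge axis and centre of the slim rocker, z = 30 mm, 60 mm beside the other along the riser's y.
- stapler: Black stapler, 130 x 36 x 41 mm high, loose, standing on the riser's rear half at the right, long side along the riser's y; origin at the centre of its underside. Leave alone.
- mouse: White computer mouse, 105 x 62 x 31 mm, on the desk to the left of the riser; origin at the centre of its underside. Leave alone.
- penpot: White round pen pot, 76 mm diameter, 95 mm high, pens to 155 mm, on the desk to the right of the riser; origin at the centre of its underside. Leave alone.

How it is judged:
By the outcome, as a careful person would: the job done as asked, in the order asked, and still so for the second after the job is handed in, with the robot touching nothing.
It also fails if it takes over 58 s, if anything falls off the work surface, if the arm or the gripper's body presses on something with over 40 N, if the wrist force passes 120 N, or if a joint passes its speed limit or range.

## Working session

There is one attempt and no reset: what is moved stays moved. The work goes in short steps, each a Python script; the robot and the scene stay as the last script left them, time stands still between calls to the robot, and variables do not carry over. Pictures are saved under pics/ and viewed, at most 10 in all, crops included, and the job is handed in when it is done.

```bash
ls; mkdir -p pics; python3 - <<'E'
from cell import *
import cv2,numpy as np
s=sensors.sense();print(s['clock'],s['ee_pos'],s['orientation'])
ims=[]
for n in("top","scene"):
    p,d=snapshot(n);np.savez(f'pics/{n}0.npz',p=p,d=d);cv2.imwrite(f'pics/{n}0.png',p[:,:,::-1])
    c=calibration(n);print(n,np.round(c['intrinsics'],1).tolist(),np.round(c['pose'],3).tolist(),(d>0).mean())
E
```

```text
pics
0.0 [0.15742095 0.60445736 0.22173415] [-6.76191424e-05  1.27049779e-01  9.91896088e-01 -7.07405726e-04]
top [[440.5, 0.0, 310.6], [0.0, 440.5, 243.8], [0.0, 0.0, 1.0]] [[0.091, -0.965, 0.244, 0.365], [-0.996, -0.089, 0.017, 0.045], [0.005, -0.245, -0.97, 1.018], [0.0, 0.0, 0.0, 1.0]] 0.9961360677083333
scene [[576.6, 0.0, 314.7], [0.0, 576.6, 244.8], [0.0, 0.0, 1.0]] [[-0.195, 0.589, -0.784, 1.375], [0.981, 0.134, -0.143, 0.175], [0.02, -0.797, -0.604, 0.665], [0.0, 0.0, 0.0, 1.0]] 0.9960221354166666
```

View pics/top0.png

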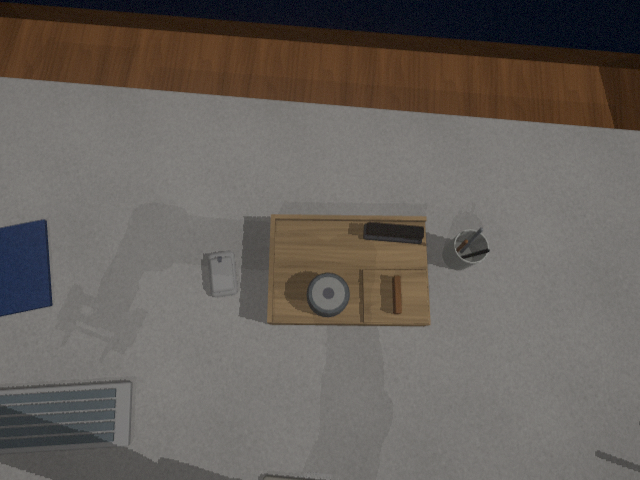

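View pics/scene0.png

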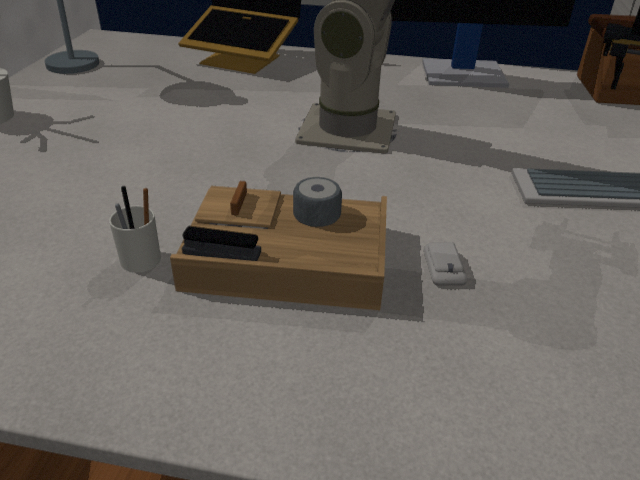

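The top view shows the riser at columns 268–430, rows 213–325. The cover is at its right front with the brown handle at (397,295), the speaker is at (328,294), and the stapler is at (393,233). The scene view agrees: handle at (239,198), speaker at (317,200).

```bash
cat > h.py <<'E'
import cv2,numpy as np
from cell import *
def cloud(n,d):
    c=calibration(n);K,T=c['intrinsics'],c['pose'];v,u=np.indices(d.shape)
    P=np.stack([(u-K[0,2])/K[0,0]*d,(v-K[1,2])/K[1,1]*d,d],-1)
    return P@T[:3,:3].T+T[:3,3]
def ray(n,uv,z):
    c=calibration(n);K,T=c['intrinsics'],c['pose'];r=T[:3,:3]@np.linalg.solve(K,[*uv,1.]);return T[:3,3]+r*(z-T[2,3])/r[2]
def tri(uv1,uv2):
    A=[];b=[]
    for n,uv in(("top",uv1),("scene",uv2)):
        c=calibration(n);K,T=c['intrinsics'],c['pose'];r=T[:3,:3]@np.linalg.solve(K,[*uv,1.]);r/=np.linalg.norm(r)
        M=np.eye(3)-np.outer(r,r);A.append(M);b.append(M@T[:3,3])
    return np.linalg.lstsq(np.vstack(A),np.hstack(b),rcond=None)[0]
def big(m):
    n,l,s,c=cv2.connectedComponentsWithStats(m.astype(np.uint8));return l==1+np.argmax(s[1:,4])
E
python3 - <<'E'
from h import *
Q={}
for n in("top","scene"):
    f=np.load(f'pics/{n}0.npz');p,d=f['p'],f['d'];P=cloud(n,d);hsv=cv2.cvtColor(p,cv2.COLOR_RGB2HSV)
    roi=(abs(P[...,0]-.55)<.25)&(abs(P[...,1])<.3)&(d>0)
    print(n,'table z',np.median(P[...,2][roi&(P[...,2]<.03)]))
    m=big(roi&(P[...,2]>.045)&(P[...,2]<.125));
    X=P[m&(P[...,2]>.052)&(P[...,2]<.08)][:,:2]
    r=cv2.minAreaRect((X*1000).astype(np.float32));print(' rect',r)
    deck=m&(P[...,2]>.052)&(P[...,2]<.066);print(' deck z',np.median(P[...,2][deck]))
    # handle: saturated reddish above cover
    h=big(m&(P[...,2]>.085)&(hsv[...,1]>90)&(P[...,1]<.0+9));
    H=P[h];print(' handle',H.mean(0),np.median(H[:,2]),cv2.minAreaRect((H[:,:2]*1000).astype(np.float32)),np.median(p[h],0))
    s=big(m&(P[...,2]>.106)&(hsv[...,1]<90)); S=P[s];print(' spk',np.median(S[:,2]),cv2.minEnclosingCircle((S[:,:2]*1000).astype(np.float32)),s.sum())
    k=roi&(p.max(-1)<45)&(P[...,2]>.08)&(P[...,2]<.13);k=big(k);print(' stap',cv2.minAreaRect((P[k][:,:2]*1000).astype(np.float32)),np.median(P[k][:,2]))
    v,u=np.nonzero(s);Q[n]=[cv2.fitEllipse(np.c_[u,v].astype(np.float32)[cv2.convexHull(np.c_[u,v].astype(np.int32),returnPoints=False)[:,0]])[0]]
    v,u=np.nonzero(h);Q[n].append((u.mean(),v.mean()))
print('tri spk,handle',[tri(a,b) for a,b in zip(Q['top'],Q['scene'])],Q)
E
```

```text
top table z 0.00046442322693796
 rect ((559.626953125, -25.911224365234375), (241.775390625, 351.0167236328125), 4.5081610679626465)
 deck z 0.06038785368203836
 handle [ 0.50597657 -0.1290999   0.09606425] 0.09671598364276701 ((506.98785400390625, -129.78427124023438), (80.47355651855469, 15.092449188232422), 5.462569236755371) [95. 68. 44.]
 spk 0.1155546755112038 ((492.90985107421875, 15.911382675170898), 44.87120819091797) 1439
 stap ((644.2073974609375, -117.31739807128906), (25.19977378845215, 123.77737426757812), 0.1737489253282547) 0.10073868366695743
scene table z 0.0006935998058984483
 rect ((559.5678100585938, -26.1214599609375), (246.72525024414062, 350.62725830078125), 4.625737190246582)
 deck z 0.06056783945661992
 handle [ 0.65178332 -0.11259629  0.09819209] 0.0995691288477093 ((647.014892578125, -115.36769104003906), (120.53858947753906, 31.82904815673828), 89.50515747070312) [ 7.  7. 10.]
 spk 0.1156982533074814 ((496.2879943847656, 16.947847366333008), 45.93885803222656) 1140
 stap ((650.4351196289062, -116.453857421875), (27.648000717163086, 122.69197082519531), 0.49642214179039) 0.09965991545554992
tri spk,handle [array([0.49229799, 0.01595844, 0.10741307]), array([ 0.52289322, -0.15563404, -0.00328325])] {'top': [(327.7102966308594, 293.51922607421875), (np.float64(396.9303135888502), np.float64(294.1463414634146))], 'scene': [(317.025390625, 191.4733123779297), (np.float64(221.95711060948082), np.float64(236.92099322799098))]}
```

```bash
cat >> h.py <<'E'
YAW=np.radians(4.55);C=np.array([.5596,-.026])
def W(x,y,z): # riser frame mm -> world m
    c,s=np.cos(YAW),np.sin(YAW);return np.array([C[0]+(c*x-s*y)/1e3,C[1]+(s*x+c*y)/1e3,z/1e3])
def Rf(p):
    c,s=np.cos(YAW),np.sin(YAW);d=(np.asarray(p)[...,:2]-C)*1e3;return np.stack([c*d[...,0]+s*d[...,1],-s*d[...,0]+c*d[...,1]],-1)
def q(a=0):
    t=(YAW+a)/2;return np.array([0,np.cos(t),np.sin(t),0])
def st(): s=sensors.sense();print(round(s['clock'],2),Rf(s['ee_pos']).round(1),s['ee_pos'][2].round(4),s['contact_force'].round(1),'w',round(s['gripper_width'],4))
E
python3 - <<'E'
from h import *
f=np.load('pics/top0.npz');P=cloud('top',f['d']);roi=(P[...,2]>.08)&(abs(P[...,0]-.6)<.15)&(P[...,1]<-.2)&(P[...,1]>-.4)
print('penpot',Rf(P[roi]).min(0),Rf(P[roi]).max(0),'spk',Rf([.4935,.016]),'handle',Rf([.507,-.1298]))
for a in(0,np.pi): print(a,[None if (j:=inverse_kinematics(W(x,y,z),q(a))) is None else np.round(j,2).tolist() for x,y,z in((-135,47,200),(-135,47,72),(10,47,72),(-60,-100,73),(-32,-130,28))])
E
```

```text
penpot [   8.0624641  -299.96840841] [  83.30450555 -225.16679064] spk [-62.55986521  47.11128596] handle [-60.66858472 -99.3001653 ]
0 [[-0.78, -0.17, 0.59, 2.02, 0.1, 1.27, -1.71], [-0.78, 0.02, 0.66, 2.17, -0.01, 0.95, -1.6], [-0.73, 0.42, 0.75, 1.82, -0.33, 1.03, -1.35], [-0.59, 0.34, 0.88, 1.93, -0.31, 1.01, -1.06], [-0.36, 0.46, 0.69, 1.86, -0.35, 0.94, -1.0]]
3.141592653589793 [[-0.83, -0.18, 0.64, 2.02, 0.11, 1.27, 1.42], [-0.77, 0.02, 0.65, 2.17, -0.01, 0.95, 1.54], [-0.62, 0.38, 0.6, 1.82, -0.25, 1.02, 1.73], [-0.58, 0.34, 0.87, 1.93, -0.31, 1.01, 2.08], [-0.44, 0.49, 0.79, 1.87, -0.42, 0.96, 2.19]]
```

```bash
python3 - <<'E'
from h import *
manip.movep(W(-135,47,180),q());effector.command_gripper(.05)
manip.move_straight(W(-135,47,73),v=.12);st()
print(manip.move_straight(W(9,47,73),v=.06,f_stop=15));st()
manip.move_straight(W(-30,47,73),v=.12)
manip.move_straight(W(-60,20,220),v=.2);manip.movep(W(-60,-99.5,180),q());st()
for n in("top","scene"):
    p,d=snapshot(n);P=cloud(n,d);hsv=cv2.cvtColor(p,cv2.COLOR_RGB2HSV);cv2.imwrite(f'pics/{n}1.png',p[:,:,::-1])
    R=Rf(P);s=(abs(P[...,2]-.1155)<.006)&(R[...,0]>-60)&(R[...,0]<115)&(R[...,1]>-30)&(R[...,1]<130)&(hsv[...,1]<90)
    S=R[big(s)];print(n,cv2.minEnclosingCircle(S.astype(np.float32)),len(S))
E
```

```text
4.37 [-134.5   47. ] 0.0735 [-0.5 -0.4  0.3] w 0.0499
False
6.92 [ 8.5 47. ] 0.0725 [-5.7 -0.9  5. ] w 0.05
8.87 [-60.6 -99.8] 0.1788 [ 0.2 -0.5 -0.2] w 0.0501
top ((54.09113693237305, 49.2199592590332), 44.23583221435547) 1256
scene ((57.050716400146484, 48.03058624267578), 45.56904983520508) 1342
```

View pics/scene1.png

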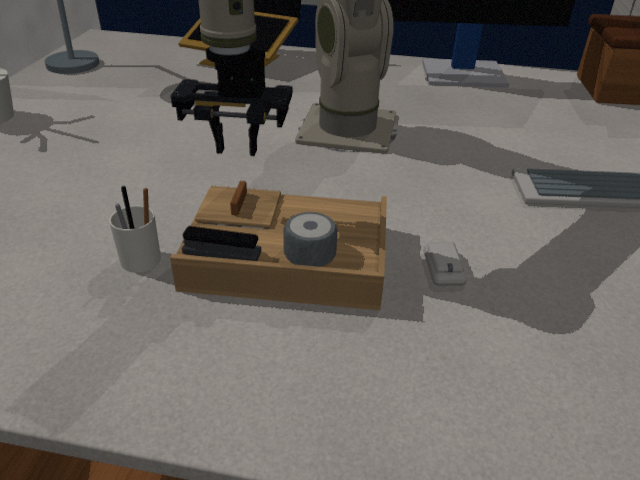

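The speaker (pixel (310,238)) now stands on the rear half at riser (55, 48), clear of the lane. Next I grip the handle and open the cover.

```bash
python3 - <<'E'
from h import *
print(manip.move_straight(W(-60,-99.7,74),v=.12,f_stop=10));st()
effector.command_gripper(.005,15);st()
print(manip.move_straight(W(-60,32.3,74),v=.08,f_stop=14));st()
effector.command_gripper(.05);st()
manip.move_straight(W(-60,31,170),v=.2);manip.movep(W(-160,-60,260),q());manip.hold(.2);st()
s=sensors.sense();p,d=snapshot("wrist");np.savez('pics/wrist2.npz',p=p,d=d,pos=s['ee_pos'],q=s['orientation'])
p2,d2=snapshot("top");np.savez('pics/top2.npz',p=p2,d=d2)
print(calibration('wrist')['mount'].round(3).tolist())
t=cv2.resize(p2[190:340,250:450],(800,600),interpolation=cv2.INTER_CUBIC);cv2.imwrite('pics/top2.png',t[:,:,::-1])
cv2.imwrite('pics/wrist2.png',p[:,:,::-1])
E
```

```text
False
10.0 [-59.5 -99.9] 0.0747 [0.6 0.3 0.4] w 0.05
10.71 [ -60. -100.] 0.0741 [-0.3 -1.5  1. ] w 0.0141
True
12.24 [-60.   28.3] 0.074 [ 0.2 -1.4  3.5] w 0.0141
13.12 [-60.2  28. ] 0.0738 [0.4 0.3 1. ] w 0.0497
14.65 [-159.9  -59.3] 0.2592 [-0.2 -0.1  0.5] w 0.0499
[[-0.001, -0.966, -0.26, 0.07], [1.0, -0.0, -0.001, -0.001], [0.001, -0.26, 0.966, -0.161], [0.0, 0.0, 0.0, 1.0]]
```

View pics/top2.png

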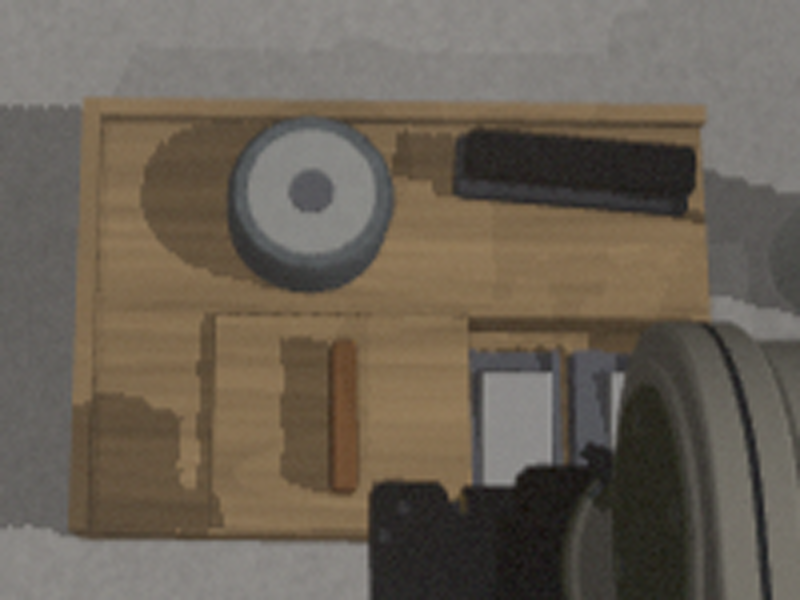

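View pics/wrist2.png

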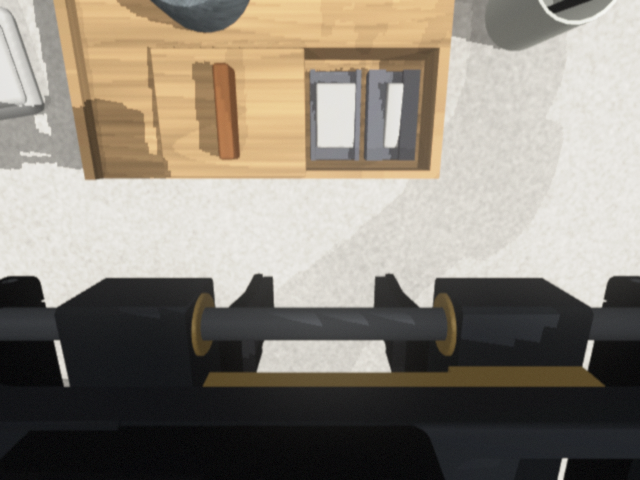

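The wrist view shows the well open. The broad paddle is the left one, around (335,115), and the slim one is at (395,115); the handle is at (225,110). I'll measure the paddle and how far the cover opened.

```bash
python3 - <<'E'
from h import *
from scipy.spatial.transform import Rotation
f=np.load('pics/wrist2.npz');p,d=f['p'],f['d'];c=calibration('wrist');K,M=c['intrinsics'],c['mount']
T=np.eye(4);T[:3,:3]=Rotation.from_quat(np.roll(f['q'],-1)).as_matrix();T[:3,3]=f['pos'];T=T@M
v,u=np.indices(d.shape);P=np.stack([(u-K[0,2])/K[0,0]*d,(v-K[1,2])/K[1,1]*d,d],-1)@T[:3,:3].T+T[:3,3]
def rep(tag,P,p,d):
    R=Rf(P);hsv=cv2.cvtColor(p,cv2.COLOR_RGB2HSV);z=P[...,2]
    ok=(d>0)&(R[...,0]>-110)&(R[...,0]<-3)
    w=ok&(hsv[...,1]<60)&(p.min(-1)>(190 if tag=='wrist' else 95))&(z<.05)&(z>.012)&(R[...,1]<-38)&(R[...,1]>-160)
    n,l,s,_=cv2.connectedComponentsWithStats(w.astype(np.uint8))
    for i in range(1,n):
        if s[i,4]>40:
            m=l==i;A=np.c_[R[m][:,0],np.ones(m.sum())];k=np.linalg.lstsq(A,z[m]*1e3,rcond=None)[0]
            print(tag,'white',np.percentile(R[m],[1,50,99],axis=0).round(1).tolist(),'z=%.3f x + %.1f'%tuple(k))
    h=big(ok&(z>.090)&(z<.102)&(abs(R[...,1]-30)<25));print(tag,'handle',np.percentile(R[h],[2,50,98],axis=0).round(1).tolist(),np.median(z[h]))
    b=ok&(abs(z-.069)<.004)&(R[...,1]>-60)&(R[...,1]<110);print(tag,'board right edge',np.percentile(R[b][:,1],1).round(1), 'left',np.percentile(R[b][:,1],99).round(1))
rep('wrist',P,p,d)
f=np.load('pics/top2.npz');rep('top',cloud('top',f['d']),f['p'],f['d'])
E
```

```text
wrist white [[-90.0, -89.0], [-58.1, -70.6], [-30.2, -52.3]] z=0.194 x + 46.0
wrist white [[-89.8, -137.1], [-58.0, -130.1], [-30.2, -123.6]] z=0.187 x + 45.4
wrist handle [[-99.5, 22.8], [-59.9, 28.7], [-24.1, 36.1]] 0.09593639975769477
wrist board right edge -39.0 left 97.8
top white [[-88.6, -88.7], [-56.2, -68.4], [-29.6, -52.3]] z=0.191 x + 46.7
top handle [[-100.2, 25.1], [-62.3, 30.5], [-23.1, 35.9]] 0.09700498824659942
top board right edge -38.0 left 99.0
```

```bash
python3 - <<'E'
from h import *
# make sure the cover is against its open stop
effector.command_gripper(0.0)
manip.movep(W(-60,-12,130),q());manip.move_straight(W(-60,-12,80),v=.1);st()
print(manip.move_straight(W(-60,24,80),v=.04,f_stop=15));st()
manip.move_straight(W(-60,-12,82),v=.12)
manip.move_straight(W(-36,-77,110),v=.15);st()
print(manip.move_straight(W(-36,-77,50),v=.08,f_stop=8));st()
print(manip.move_straight(W(-36,-77,27.5),v=.03,f_stop=22));st()
manip.move_straight(W(-36,-77,110),v=.15)
manip.movep(W(-160,-60,260),q());manip.hold(.2);st()
s=sensors.sense();p,d=snapshot("wrist");np.savez('pics/wrist3.npz',p=p,d=d,pos=s['ee_pos'],q=s['orientation']);cv2.imwrite('pics/wrist3.png',p[:,:,::-1])
from scipy.spatial.transform import Rotation
c=calibration('wrist');K,M=c['intrinsics'],c['mount']
T=np.eye(4);T[:3,:3]=Rotation.from_quat(np.roll(s['orientation'],-1)).as_matrix();T[:3,3]=s['ee_pos'];T=T@M
v,u=np.indices(d.shape);P=np.stack([(u-K[0,2])/K[0,0]*d,(v-K[1,2])/K[1,1]*d,d],-1)@T[:3,:3].T+T[:3,3]
R=Rf(P);z=P[...,2]*1e3
for y,hw in((-70.5,12),(-130.3,4)):
    m=(abs(R[...,1]-y)<hw)&(abs(R[...,0]+60)<25)&(z>15)&(z<50);print(y,np.polyfit(R[m][:,0]+60,z[m],1))
h=big((z>90)&(z<102)&(abs(R[...,1]-30)<25)&(abs(R[...,0]+60)<50));print('handle',np.percentile(R[h],[2,98],axis=0))
E
```

```text
17.2 [-59.8 -12.3] 0.0805 [ 0.6  0.  -0.2] w 0.0002
True
17.84 [-60.2  12.3] 0.0799 [ 0.8 -2.1  2.1] w 0.0006
18.84 [-36.3 -76. ] 0.1094 [-0.6  0.6 -0.1] w 0.0005
False
19.74 [-35.7 -77.2] 0.0503 [0.5 0.8 0.4] w 0.0009
True
20.38 [-34.1 -77. ] 0.0318 [-4.1  0.9 16.1] w 0.0007
22.16 [-160.   -59.9] 0.2591 [ 0.2 -0.6 -0.8] w 0.0006
-70.5 [-0.20045209 34.37349198]
-130.3 [ 0.18764045 34.3210848 ]
handle [[-99.52561782  22.8184855 ]
 [-24.22428219  36.10603413]]
```

View pics/wrist3.png

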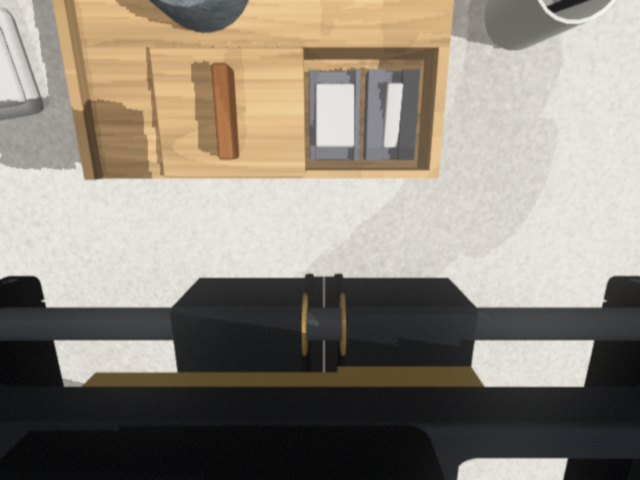

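The broad paddle (335,115) now slopes −0.20, fully on, and the slim one is unchanged at +0.19. The handle didn't move under a 15 N push, so the cover was fully open. Now I shut it.

```bash
python3 - <<'E'
from h import *
effector.command_gripper(.05)
manip.movep(W(-60,29,150),q());print(manip.move_straight(W(-60,29,74),v=.12,f_stop=10))
effector.command_gripper(.005,15);st()
print(manip.move_straight(W(-60,-103,74),v=.08,f_stop=16));st()
effector.command_gripper(.05)
manip.move_straight(W(-60,-99,140),v=.15)
# firm closing nudge with closed fingers from the left of the bar
effector.command_gripper(0.0)
manip.move_straight(W(-60,-60,140),v=.15);manip.move_straight(W(-60,-60,80),v=.12)
print(manip.move_straight(W(-60,-95,80),v=.04,f_stop=15));st()
manip.move_straight(W(-60,-60,82),v=.12);manip.move_straight(W(-60,-60,180),v=.2)
manip.movep([.25,.45,.3],q(1.2));manip.hold(.3);st()
for n in("top","scene"):
    p,d=snapshot(n);P=cloud(n,d);R=Rf(P);z=P[...,2]*1e3;cv2.imwrite(f'pics/{n}4.png',p[:,:,::-1]);hs=cv2.cvtColor(p,cv2.COLOR_RGB2HSV)[...,1]
    h=big((z>90)&(z<102)&(abs(R[...,1]+100)<25)&(abs(R[...,0]+60)<50));print(n,'handle',np.percentile(R[h],[2,98],axis=0))
    s=big((abs(z-115.5)<6)&(R[...,0]>-60)&(R[...,0]<115)&(R[...,1]>-30)&(R[...,1]<130)&(hs<90));print(cv2.minEnclosingCircle(R[s].astype(np.float32)))
E
```

```text
False
25.48 [-60.   28.5] 0.0741 [-0.4 -3.2  0.7] w 0.0139
False
27.28 [ -59.9 -101.6] 0.0741 [-1.3  6.7  4.9] w 0.0141
True
31.53 [-60.2 -85.4] 0.0798 [-0.6  2.8  1.9] w 0.0003
35.02 [-270.6  498.8] 0.3 [ 0.7 -1.   1.5] w 0.001
top handle [[ -99.04996589 -106.2339919 ]
 [ -23.2336728   -92.38476602]]
((53.757240295410156, 48.60450744628906), 44.33008575439453)
scene handle [[ -95.89810549 -105.62532323]
 [ -19.00515868  -92.47987829]]
((57.97121047973633, 47.93791198730469), 44.80052185058594)
```

View pics/top4.png

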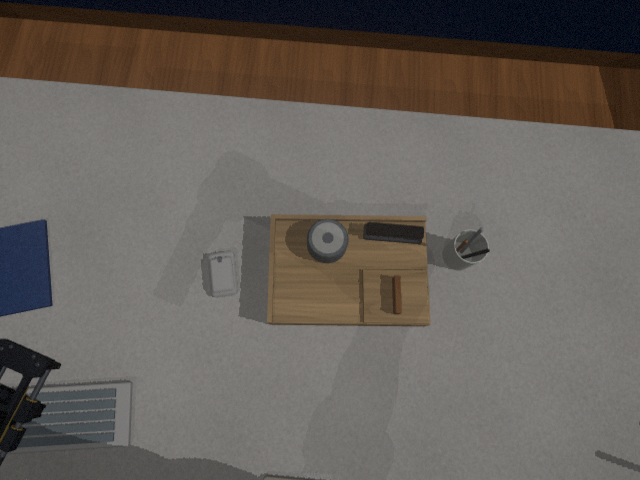

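The final top view shows the cover shut with its handle at (397,295). The speaker is on the rear half at (328,241), and the mouse, stapler and pen pot are in their original places.

```bash
python3 -c "
from cell import manip
print(manip.job_done())"
```

```text
the job is handed in; nothing more can be done
None
```

I handed the job in after about 35 s of robot time: the speaker stands on the rear half, the broad switch is on, the slim switch is off, the cover is fully shut, and the stapler, mouse and pen pot were left where they were.

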